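Load the cell of the stall's display turntable

ROBOT

A 7-joint arm with a two-finger parallel gripper is mounted at the origin on the work surface. World frame = base frame: x ahead of the robot, y to its left, z up, the work surface at z = 0. Lengths are in m, angles in rad, forces in N, time in s.
With the tool pointing down it reaches from about 0.425 to 0.825 m from the base axis. Payload 3.6 kg.
Tool frame: the origin (TCP) lies midway between the tips of the shut fingers; the grasp point (between the pads) lies 19 mm behind it; z points along the fingers, y is the line along which they close (so a half turn about z gives the same grasp; the last joint's range is limited). The gripper opens to 93 mm and grips with 3 to 60 N. Pads are 15 mm wide; open, the fingers measure 128 mm over their backs; the gripper's body (75 mm by 188 mm) begins 65 mm behind the grasp point.
Start: joints at [1.252, 0.615, -0.013, 1.423, 0.008, 1.103, -0.04], TCP at [0.188, -0.622, 0.219] pointing down, gripper open.
Joint ranges: [-3.12, 3.12], [-0.3, 2.06], [-1.34, 1.32], [0.26, 2.42], [-1.36, 4.5], [0.01, 1.98], [-2.84, 2.84]. Speed limits (rad/s): [2.79, 2.79, 3.14, 3.14, 3.14, 3.14, 3.14].

INTERFACE

Orientations are given as a 3x3 rotation matrix whose columns are the frame's x, y, z axes.
In Python, from workcell import sensors, optics, workorder, find_in, outline_of gives the robot as it stands.
- The arm moves only by the tool apply_moves, never from a script. Its argument "plan" is a list of rows, each an object of numbers: "rx", "ry", "rz": the turn, a rotation vector about the tool's x, y, z in rad; "tx", "ty", "tz": the shift along the tool's x, y, z in mm; "jaw": the opening, from 0 (shut) to 1 (fully open). A call has 1 to 20 rows; each row shifts and turns the commanded pose from where the row before left it, along the tool's axes as they then stand; what a row does not reach is not made up. A row lasts 1/10 s, in which the tool goes at most 50 mm and 8.59 degrees, less where a joint would pass 70% of its speed; a pose out of reach is approached as far as the arm can. A call is refused whole if a number of a shift passes 50 or a number of a turn 0.15, either way. A call with a gripper value outside its range is refused whole. The fingers move at their own pace and stop on an object; the grip force is fixed at half the most. Time passes only in rows, so rows that do not move let the fingers close. It gives the time, the measured TCP pose, the force, the opening and the grip force at its end, in the units of the state.
- sensors.sense(): the state, without advancing time (a new reading comes with each control period).
- optics.camera(name): name is "side" or "top"; returns a dict with "color" (480x640x3 uint8, red, green, blue), "mtx" (3x3 intrinsics, pixels), "k1" (the pictures are not rectified: a ray, as slopes to the right and down, at radius r is drawn at 1 + k1 r^2 times it, then the intrinsics apply), "extrinsics" (4x4, takes a point from camera to world coordinates). Camera axes: x right, y down, z forward; pixel columns grow to the right and rows downward; lengths in m; the calibration is good to about 2 mm. A picture is of the moment at which its call begins. There is no depth.
- workorder.hand_in(): hands the job in; it is judged then, once.
Trained networks look in the newest picture that a camera, given by its name, has taken for a name from the list of things; names that differ only in an ending like _2 or _b are one class to them, and where a whole thing is asked for, a point or a joint stands for the part that bears it (a point fixed in the world has none). Each returns a list of dicts, best first, with "p" (0 to 1); they miss things now and then, are a little off and sometimes report something else, mostly with a low value. They report only what shows in the picture. A call takes as long as a camera call. They do not tell look-alikes from the thing itself.
- find_in(query, camera): "xy" ([column, row] in pixels, amid what is visible of it).
- outline_of(query, camera): "pixels" (480x640 bool, what is visible of it) and "xy" ([column, row] in pixels, amid what is visible of it).
The state is a dict: "t": time; "joint_positions": joint angles; "joint_vel": joint speeds; "joint_efforts": joint torques, N m; "tcp_pos": TCP position; "ee_rot": TCP orientation; "contact_force": force on the tool from outside, world axes, zero at the start; "ft_torque": the same for the moment, N m; "opening": finger opening in m; "grip_force": force on a finger pad.
Only numpy, scipy, OpenCV 4.12 (cv2) and the standard library are available. Lean on these libraries where they do the work, as an engineer would, in place of code of your own. Each camera call takes 0.05 s, during which the arm holds its last target. There are 200 camera calls.

TASK

The battery cradle of the display turntable is empty. Take the thicker of the two loose cells, push its flat end in under the hood against the spring contact with the nub end held raised, and while the spring is squeezed tip the nub end down in front of the fixed contact, so that the cell lies level and fully home, clamped by the spring; then let go. Work gently: do not force the cell or the cradle, and leave all the other things as they are.

Things in the scene. Friction and masses are not known exactly. Their poses are not given: they have to be found in the camera images.
- cell: The cell to load: the thicker and longer of two grey cylinders, diameter 21 mm, 70 mm long over all, about 70 g. Origin in its middle on the axis; x runs along it from the flat end (-35 mm) to the nub end (+35 mm). The last 3 mm is a steel nub of 9 mm diameter; a thin black band goes round the body 10 mm from that end. It starts lying level on a rest, axis 16.5 mm above the table.
- rest: The fixed wooden rest under the thicker cell: a 12 mm wide, 6 mm high bar along x with two cross feet 46 mm wide and side stops 11 mm high that begin 22 mm either side of the middle, so that the middle 44 mm of the cell is free on both sides. Origin at its underside, under the cell's middle.
- cell_nub (a point): Centre of the outer face of the cell's nub (on its axis, 35 mm from the middle).
- cell_flat (a point): Centre of the cell's flat end face (on its axis, 35 mm from the middle).
- stand: The display turntable: a fixed grey base 140 x 208 x 24 mm with a wooden disc (100 mm across, top at 40 mm, with a carved bird reaching 100 mm) and beside it the black battery cradle. Origin on the table under the middle of the cradle; x points along the cradle from the spring end to the fixed contact; y points away from the disc, whose centre is at y = -118 mm.
- cradle_floor (a point): Middle of the cradle's floor, 38 mm above the table; axes as the stand. The floor is a bar 14 mm wide (narrower than the cell, so fingers can straddle it), 14 mm above the base. Side cheeks leaning outwards, 13 mm high, at x = -34 to -18 and 21 to 34 mm guide the cell sideways: about 1.3 mm play each side when seated, 3 mm at their tops, all within 20 mm of the centre line. Sides open between.
- hood_lip (a point): Middle of the lower front edge of the hood over the spring end: 31 mm in -x of the seat, 28 mm above the cradle floor. The hood is 4 mm thick, 30 mm wide, and runs back from here to an end wall whose inner face is at x = -46 mm. It lets only a tilted cell in: at about 20 degrees, flat end down, there is some 4 mm of room.
- bay_seat (a point): Where the middle of the cell lies when it is home: on the cradle's centre line, 10.5 mm above the cradle floor, 48.5 mm above the table. Same axes as the stand.
- bay_plus (a point): Centre of the fixed contact's face, where the nub's outer face rests when the cell is home; 35 mm in +x of bay_seat. It is the front of a fixed wall 6 mm thick, 30 mm wide, whose top is 15 mm above the cradle floor.
- spring_face (a point): Centre of the front of the spring contact, a steel disc of 9 mm diameter on a coil, facing +x, 10.5 mm above the cradle floor. Uncompressed it stands 29 mm in -x of bay_seat, so the free gap to the fixed contact is 64 mm.
- spring (a joint): How far the spring contact is pushed in (m), 0 free to 0.0105 at its hard stop; 0.006 with the cell home. It pushes back with 2.7 N at the first touch, rising by 0.9 N per mm: 8.1 N with the cell home and 12 N at the hard stop. Spring and cradle are delicate: over 25 N on them does harm.
- slim_cell: The thinner grey cell, diameter 14 mm, 52 mm long, on a like rest; not wanted. Origin in its middle.
- cover: The cradle's loose cover, a grey plastic channel 88 x 36 mm, 9 mm high, lying on the table. Origin at its underside.
- paint_jar: Paint jar, 42 mm across, 50 mm high. Origin at its underside.
- paint_jar2: Another paint jar of the same size.
- toy_horse: Wooden rocking horse, about 115 mm long, 75 mm high.
- angel: Carved winged figure, about 75 mm across the wings, 120 mm high.
- brush: Brush, 170 mm long, lying.
- screwdriver: Screwdriver, 170 mm long, lying.
There are look-alikes about, which are no part of the job. Leave any blue or yellow look-alike of the cell alone.

How it is judged:
By the outcome, as a careful person would: the job done as asked, in the order asked, and still so for the second after the job is handed in, with the robot touching nothing.
It also fails if it takes over 59 s, if anything falls off the work surface, if the arm or the gripper's body presses on something with over 40 N, if the wrist force passes 120 N, or if a joint passes its speed limit or range.

## Working session

There is one attempt and no reset: what is moved stays moved. The work goes in short steps, Python scripts to look and compute and a tool call to move; the robot and the scene stay as the last step left them, time stands still between calls to the robot, and variables do not carry over. Pictures are saved under pics/ and viewed, at most 10 in all, crops included, and the job is handed in when it is done.

Besides the shell and the picture viewer there is one more tool, called after "Emit:" as name(argument=value, ...) on one line, values as JSON. apply_moves: Moves the arm, as the interface text tells. Its arguments: {"type":"object","properties":{"plan":{"type":"array","items":{"type":"object","properties":{"rx":{"type":"number"},"ry":{"type":"number"},"rz":{"type":"number"},"tx":{"type":"number"},"ty":{"type":"number"},"tz":{"type":"number"},"jaw":{"type":"number"}}}}},"required":["plan"]}

```bash
ls; mkdir -p pics
cat > h.py <<'E'
import numpy as np, cv2
from workcell import sensors, optics, workorder, find_in, outline_of
def snap(n,fn=None):
    c=optics.camera(n)
    if fn: cv2.imwrite('pics/'+fn,c['color'][:,:,::-1])
    return c
def ray(c,px):
    K=np.array(c['mtx']);E=np.array(c['extrinsics'])
    p=cv2.undistortPoints(np.array([[px]],float),K,np.array([c['k1'],0,0,0.]))[0,0]
    d=E[:3,:3]@np.array([p[0],p[1],1]);return E[:3,3],d/np.linalg.norm(d)
def atz(c,px,z):
    o,d=ray(c,px);return o+d*(z-o[2])/d[2]
def proj(c,P):
    E=np.linalg.inv(np.array(c['extrinsics']));P=np.atleast_2d(P).astype(float)
    r,_=cv2.projectPoints(P,cv2.Rodrigues(E[:3,:3])[0],E[:3,3],np.array(c['mtx']),np.array([c['k1'],0,0,0.]));return r[:,0]
E
python3 - <<'E'
from h import *
np.set_printoptions(precision=4,suppress=True)
for n in('top','side'):
    c=snap(n,n+'0.png');E=np.array(c['extrinsics']);print(n,E[:3,3],E[:3,2],c['mtx'][0],c['k1'])
    for q in('cell','slim_cell','stand','cradle_floor','hood_lip','bay_plus','rest','cover','spring_face','cell_nub'):
        try:
            for r in find_in(q,n)[:3]:print(q,np.round(r['xy'],1),round(r['p'],2),atz(c,r['xy'],.0165 if 'cell' in q else .04))
        except Exception as e: print(q,e)
s=sensors.sense();print(s['tcp_pos'],s['ee_rot'],s['opening'],s['t'])
E
```

```text
pics
top [0.5201 0.0546 1.0037] [ 0.0492  0.0303 -0.9983] [493.1561   0.     324.061 ] -0.040804657114428114
cell [307.1 362.4] 0.86 [0.3376 0.1204 0.0165]
cell [260.6 257.8] 0.83 [0.5466 0.2126 0.0165]
cell [290.2 305.1] 0.82 [0.4514 0.1534 0.0165]
slim_cell [274.8 208.2] 0.71 [0.6465 0.1835 0.0165]
stand [475.9 244. ] 0.7 [ 0.5687 -0.2119  0.04  ]
cradle_floor [471.7 243.9] 0.67 [ 0.5689 -0.2037  0.04  ]
cradle_floor [291.  147.2] 0.23 [0.7648 0.1478 0.04  ]
hood_lip [474.8 245.1] 0.82 [ 0.5665 -0.2097  0.04  ]
bay_plus [473.3 245.5] 0.72 [ 0.5658 -0.2068  0.04  ]
rest [295.5 291.1] 0.75 [0.4802 0.1405 0.04  ]
rest [385.5 143.4] 0.69 [ 0.7694 -0.0393  0.04  ]
rest [289.3 303.7] 0.23 [0.4558 0.1528 0.04  ]
cover [364.1 312.6] 0.9 [0.4376 0.0073 0.04  ]
spring_face [475.4 243.3] 0.28 [ 0.57  -0.211  0.04 ]
cell_nub [406.1 352.4] 0.89 [ 0.3564 -0.076   0.0165]
cell_nub [264.4 257.2] 0.83 [0.5477 0.2049 0.0165]
cell_nub [302.3 360. ] 0.78 [0.3423 0.1299 0.0165]
side [0.1616 0.5071 0.5639] [ 0.5108 -0.5702 -0.6435] [485.6086   0.     321.5156] -0.010746856864750545
cell [331.  316.9] 0.
[... 262 characters left out ...]
39 -0.1838  0.04  ]
hood_lip [330.4 321.6] 0.52 [0.4405 0.1731 0.04  ]
bay_plus [412.8 188.5] 0.73 [ 0.5429 -0.1748  0.04  ]
bay_plus [121.  299.3] 0.68 [0.6849 0.3499 0.04  ]
bay_plus [201.1 201.9] 0.6 [0.7941 0.1288 0.04  ]
rest [336.2 333. ] 0.94 [0.4216 0.1823 0.04  ]
rest [231.4 261.6] 0.58 [0.6325 0.1907 0.04  ]
cover [404.6 283.4] 0.95 [0.4087 0.0417 0.04  ]
cover [200.7 202. ] 0.28 [0.7944 0.1294 0.04  ]
cell_nub [254.2 311.9] 0.97 [0.546  0.2217 0.0165]
cell_nub [409.8 358. ] 0.88 [0.3333 0.131  0.0165]
cell_nub [363.3 415.5] 0.88 [0.3264 0.2392 0.0165]
[ 0.1876 -0.6223  0.2187] [[ 0.9574  0.2887  0.    ]
 [ 0.2887 -0.9574  0.    ]
 [ 0.     -0.     -1.    ]] 0.09315976778651346 1.1
```

View pics/top0.png

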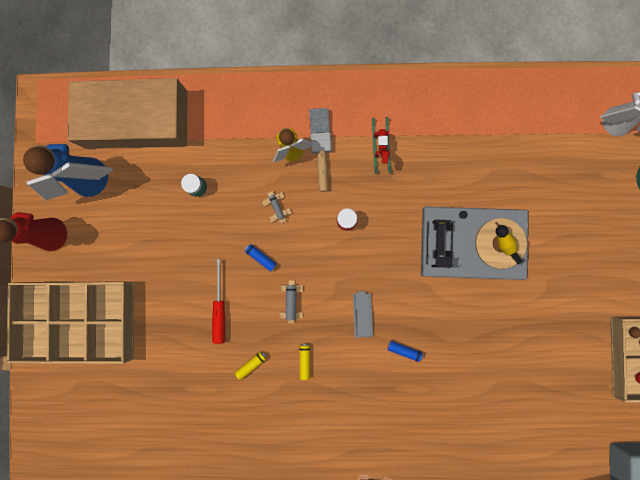

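View pics/side0.png

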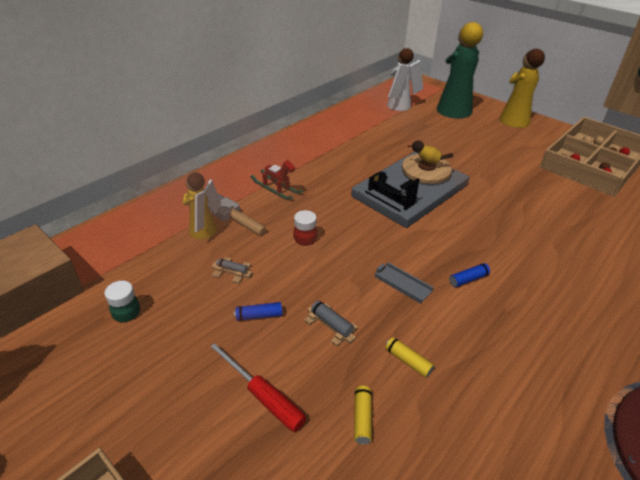

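The top view has the thick grey cell at (291,302), the slim one at (277,207) and the stand at (475,243). Its cradle is at column 443, on the left of the disc. In the side view the cell is at (331,317) with the cradle at (393,190). Next I'll look at enlarged crops.

Run:
```python
import cv2,numpy as np
t=cv2.imread('pics/top0.png');s=cv2.imread('pics/side0.png')
def cr(i,x,y,w,h,W,H):return cv2.resize(i[y:y+h,x:x+w],(W,H),interpolation=cv2.INTER_CUBIC)
a=np.hstack([cr(t,415,200,120,90,400,300),cr(t,260,270,60,45*1+0,400,300) if 0 else cr(t,255,272,80,60,400,300)])
b=np.hstack([cr(s,345,145,130,90,400,300),cr(s,295,290,80,60,400,300)])
cv2.imwrite('pics/crop0.png',np.vstack([a,b]))
```

```text
(no output)
```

View pics/crop0.png

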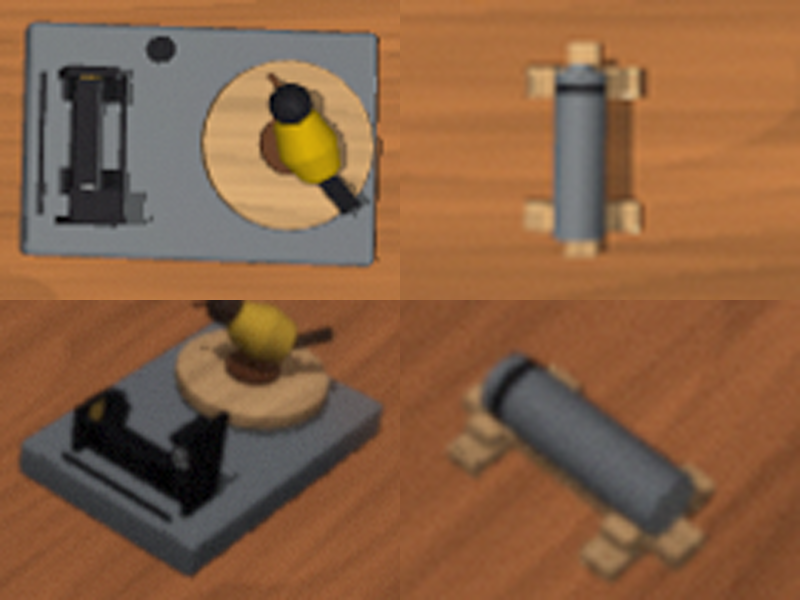

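The crops show the cell's band, and so its nub, toward world +x (top of the image). The stand's gold fixed contact is at the far +x end and the hood at the near end. So the stand's axes lie close to the world axes and the cell already points the right way. Next I'll fit simple models to the silhouettes.

```bash
cat > fit.py <<'E'
from h import *
from scipy.optimize import minimize
F=4
def box(x0,x1,y0,y1,z0,z1):return np.array([[x,y,z] for x in(x0,x1) for y in(y0,y1) for z in(z0,z1)])
def T(P,x,y,a):
    R=np.array([[np.cos(a),-np.sin(a),0],[np.sin(a),np.cos(a),0],[0,0,1]]);return P@R.T+[x,y,0]
def render(c,parts,org,w,h):
    m=np.zeros((h*F,w*F),np.uint8)
    for P in parts:
        q=((proj(c,P)-org+.5)*F*16).astype(np.int32)
        cv2.fillConvexPoly(m,cv2.convexHull(q.reshape(-1,1,2)),255,cv2.LINE_8,4)
    return cv2.resize(m,(w,h),interpolation=cv2.INTER_AREA)/255.
def cyl(r,x0,x1):
    a=np.linspace(0,6.283,40);return np.array([[x,r*np.cos(t),r*np.sin(t)] for x in(x0,x1) for t in a])
CELL=[cyl(.0105,-.035,.032),cyl(.0045,.03,.035)]
BASE=lambda by:[box(-.07,.07,by-.104,by+.104,0,.024)]
CR=[box(-.050,-.031,-.015,.015,.038,.070),box(.035,.041,-.015,.015,.024,.053),box(-.05,.041,-.007,.007,.024,.038),
    box(-.05,-.046,-.015,.015,.024,.07)]
def fit(c,mask,parts,p0,org,steps):
    h,w=mask.shape
    f=lambda p:np.abs(render(c,parts(p),org,w,h)-mask).sum()
    s=np.array([p0]+[np.array(p0)+np.eye(len(p0))[i]*steps[i] for i in range(len(p0))])
    r=minimize(f,p0,method='Nelder-Mead',options=dict(initial_simplex=s,xatol=1e-5,fatol=.05,maxiter=400))
    return r.x,r.fun,mask.sum()
E
python3 - <<'E'
from fit import *
np.set_printoptions(precision=4,suppress=True)
for n in('top','side'):
    c=snap(n);im=c['color'];hsv=cv2.cvtColor(im,cv2.COLOR_RGB2HSV).astype(int)
    for q,p in(('cell',None),('stand',None)):
        for r in outline_of(q,n):
            xy=r['xy']
            if q=='cell' and np.hypot(*(np.array(xy)-([291,302] if n=='top' else [331,317])))>12:continue
            ys,xs=np.nonzero(r['pixels']);print(n,q,r['p'],xs.min(),xs.max(),ys.min(),ys.max())
            org=np.array([xs.min()-12,ys.min()-12]);w,h=xs.max()-xs.min()+25,ys.max()-ys.min()+25
            sl=np.s_[org[1]:org[1]+h,org[0]:org[0]+w];m=r['pixels'][sl].astype(float)
            if q=='cell':
                P=lambda p:[T(k+[0,0,.0165],*p) for k in CELL]
                print(' net',fit(c,m,P,[.455,.152,0],org,[.01,.01,.1]))
                g=(hsv[sl][...,1]<95).astype(np.uint8);
                print(' col',fit(c,g.astype(float)*cv2.dilate(m,np.ones((5,5))),P,[.455,.152,0],org,[.01,.01,.1]))
            else:
                print(' base',fit(c,m,lambda p:[T(k,*p[:3]) for k in BASE(p[3])] ,[.567,-.14,0,-.06],org,[.01,.01,.1,.0]) if 0 else fit(c,m,lambda p:[T(k,*p) for k in BASE(0)],[.567,-.2,0],org,[.01,.01,.1]))
                d=((hsv[sl][...,2]<60)).astype(np.uint8)
                cv2.imwrite(f'pics/d_{n}.png',d*255)
                k,lab,st,ce=cv2.connectedComponentsWithStats(d);i=1+np.argsort(-st[1:,4])[:4];print(st[i],ce[i]+org)
                near=np.hypot(*(ce[i]+org-([443,243] if n=='top' else [395,190])).T);j=i[np.argmin(near)]
                print(' cradle',fit(c,(lab==j).astype(float),lambda p:[T(k,*p) for k in CR],[.567,-.145,0],org,[.01,.01,.1]))
            break
E
```

```text
top cell 0.7 286 296 286 319
 net (array([ 0.4581,  0.1514, -0.0501]), np.float64(52.364705882352936), np.float64(324.0))
 col (array([ 0.4584,  0.1533, -0.0192]), np.float64(33.043137254901964), np.float64(356.0))
top stand 0.86 420 527 207 279
 base (array([ 0.5718, -0.2143, -0.0402]), np.float64(193.18823529411767), np.float64(7425.0))
[[ 24  25  21  48 640]
 [ 88  30  13  12 118]
 [103  58  12  11  68]
 [ 51  16   8   7  47]] [[442.6078 243.6953]
 [501.6017 230.6864]
 [516.5882 257.9265]
 [462.8085 214.1489]]
 cradle (array([ 0.5756, -0.1422, -0.021 ]), np.float64(249.71764705882353), np.float64(640.0))
side cell 0.71 312 353 302 336
 net (array([ 0.4586,  0.1522, -0.0214]), np.float64(71.45882352941176), np.float64(623.0))
 col (array([ 0.4579,  0.1523, -0.022 ]), np.float64(43.04705882352941), np.float64(662.0))
side stand 0.75 352 468 140 226
 base (array([ 0.5735, -0.2202, -0.0366]), np.float64(582.2313725490196), np.float64(5397.0))
[[ 28  44  52  38 960]
 [ 12  56 112  43 517]
 [ 25  63  36  21  88]
 [ 72  13  11  12  88]] [[395.425  189.8323]
 [411.1992 207.53  ]
 [382.6932 200.75  ]
 [417.2159 146.3409]]
 cradle (array([ 0.5745, -0.1456, -0.0582]), np.float64(152.88235294117646), np.float64(960.0))
```

Emit:
apply_moves(plan=[{"rz": 0.105, "tx": 5}, {"rz": 0.105, "tx": 10}, {"rz": 0.104, "tx": 10}, {"tx": 20, "ty": -25}, {"tx": 20, "ty": -25}, {"tx": 20, "ty": -25}, {"tx": 20, "ty": -25}, {"tx": 20, "ty": -25}, {"tx": 20, "ty": -25}, {"tx": 20, "ty": -25}, {"tx": 20, "ty": -25}, {"tx": 20, "ty": -25}, {"tx": 20, "ty": -25}, {"tx": 20, "ty": -25}, {"tx": 20, "ty": -25}, {"tx": 20, "ty": -25}, {"ty": -25}, {"ty": -25}])

```text
invalid input at $.plan[0]: expected keys rx, ry, rz, tx, ty, tz, jaw
```

```bash
cat > go.py <<'E'
import sys
from h import *
from scipy.spatial.transform import Rotation as Ro
np.set_printoptions(precision=3,suppress=True)
def rel(target,R):
    s=sensors.sense();Rc=np.array(s['ee_rot']);p=np.array(s['tcp_pos'])
    print('t',s['t'],'pos',p,'open',s['opening'],'F',s['contact_force'])
    print('shift mm in tool',Rc.T@(np.array(target)-p)*1e3,'turn',Ro.from_matrix(Rc.T@R).as_rotvec())
def rot(yaw,pitch=0):
    R=np.array([[1,0,0],[0,-1,0],[0,0,-1.]])
    return (Ro.from_euler('z',yaw)*Ro.from_euler('y',-pitch)).as_matrix()@R
E
python3 -c "
from go import *
rel([.454,.1526,.06],rot(-.021))"
```

```text
t 1.4 pos [ 0.188 -0.622  0.219] open 0.09282496714496379 F [-0.366 -0.236 -0.319]
shift mm in tool [ 478.744 -664.999  158.684] turn [-0.    -0.     0.314]
```

Emit:
apply_moves(plan=[{"rx": 0, "ry": 0, "rz": 0.105, "tx": 5, "ty": 0, "tz": 0, "jaw": 0.6}, {"rx": 0, "ry": 0, "rz": 0.105, "tx": 10, "ty": 0, "tz": 0, "jaw": 0.6}, {"rx": 0, "ry": 0, "rz": 0.104, "tx": 10, "ty": 0, "tz": 0, "jaw": 0.6}, {"rx": 0, "ry": 0, "rz": 0, "tx": 20, "ty": -25, "tz": 0, "jaw": 0.6}, {"rx": 0, "ry": 0, "rz": 0, "tx": 20, "ty": -25, "tz": 0, "jaw": 0.6}, {"rx": 0, "ry": 0, "rz": 0, "tx": 20, "ty": -25, "tz": 0, "jaw": 0.6}, {"rx": 0, "ry": 0, "rz": 0, "tx": 20, "ty": -25, "tz": 0, "jaw": 0.6}, {"rx": 0, "ry": 0, "rz": 0, "tx": 20, "ty": -25, "tz": 0, "jaw": 0.6}, {"rx": 0, "ry": 0, "rz": 0, "tx": 20, "ty": -25, "tz": 0, "jaw": 0.6}, {"rx": 0, "ry": 0, "rz": 0, "tx": 20, "ty": -25, "tz": 0, "jaw": 0.6}, {"rx": 0, "ry": 0, "rz": 0, "tx": 20, "ty": -25, "tz": 0, "jaw": 0.6}, {"rx": 0, "ry": 0, "rz": 0, "tx": 20, "ty": -25, "tz": 0, "jaw": 0.6}, {"rx": 0, "ry": 0, "rz": 0, "tx": 20, "ty": -25, "tz": 0, "jaw": 0.6}, {"rx": 0, "ry": 0, "rz": 0, "tx": 20, "ty": -25, "tz": 0, "jaw": 0.6}, {"rx": 0, "ry": 0, "rz": 0, "tx": 20, "ty": -25, "tz": 0, "jaw": 0.6}, {"rx": 0, "ry": 0, "rz": 0, "tx": 10, "ty": -30, "tz": 0, "jaw": 0.6}, {"rx": 0, "ry": 0, "rz": 0, "tx": 0, "ty": -30, "tz": 0, "jaw": 0.6}, {"rx": 0, "ry": 0, "rz": 0, "tx": 0, "ty": -30, "tz": 0, "jaw": 0.6}, {"rx": 0, "ry": 0, "rz": 0, "tx": 0, "ty": -30, "tz": 0, "jaw": 0.6}, {"rx": 0, "ry": 0, "rz": 0, "tx": 0, "ty": -30, "tz": 0, "jaw": 0.6}])

```text
t: 3.4
tcp_pos: [0.4718, -0.1723, 0.2189]
ee_rot: [[1.0, -0.021, 0.001], [-0.021, -1.0, -0.0], [0.001, 0.0, -1.0]]
contact_force: [1.0, -0.3, -0.1]
opening: 0.0558
grip_force: 0.0
```

```bash
python3 -c "
from go import *
rel([.454,.1526,.06],rot(-.021))"
```

```text
t 3.4 pos [ 0.472 -0.172  0.219] open 0.05576313230392273 F [ 1.049 -0.346 -0.128]
shift mm in tool [ -24.713 -324.508  158.87 ] turn [ 0.    -0.001 -0.   ]
```

Emit:
apply_moves(plan=[{"rx": 0, "ry": 0, "rz": 0, "tx": -2, "ty": -27, "tz": 0, "jaw": 0.6}, {"rx": 0, "ry": 0, "rz": 0, "tx": -2, "ty": -27, "tz": 0, "jaw": 0.6}, {"rx": 0, "ry": 0, "rz": 0, "tx": -2, "ty": -27, "tz": 0, "jaw": 0.6}, {"rx": 0, "ry": 0, "rz": 0, "tx": -2, "ty": -27, "tz": 0, "jaw": 0.6}, {"rx": 0, "ry": 0, "rz": 0, "tx": -2, "ty": -27, "tz": 0, "jaw": 0.6}, {"rx": 0, "ry": 0, "rz": 0, "tx": -2, "ty": -27, "tz": 0, "jaw": 0.6}, {"rx": 0, "ry": 0, "rz": 0, "tx": -2, "ty": -27, "tz": 0, "jaw": 0.6}, {"rx": 0, "ry": 0, "rz": 0, "tx": -2, "ty": -27, "tz": 0, "jaw": 0.6}, {"rx": 0, "ry": 0, "rz": 0, "tx": -2, "ty": -27, "tz": 0, "jaw": 0.6}, {"rx": 0, "ry": 0, "rz": 0, "tx": -2, "ty": -27, "tz": 0, "jaw": 0.6}, {"rx": 0, "ry": 0, "rz": 0, "tx": -2, "ty": -27, "tz": 0, "jaw": 0.6}, {"rx": 0, "ry": 0, "rz": 0, "tx": -2, "ty": -27, "tz": 0, "jaw": 0.6}, {"rx": 0, "ry": 0, "rz": 0, "tx": 0, "ty": 0, "tz": 25, "jaw": 0.6}, {"rx": 0, "ry": 0, "rz": 0, "tx": 0, "ty": 0, "tz": 25, "jaw": 0.6}, {"rx": 0, "ry": 0, "rz": 0, "tx": 0, "ty": 0, "tz": 25, "jaw": 0.6}, {"rx": 0, "ry": 0, "rz": 0, "tx": 0, "ty": 0, "tz": 25, "jaw": 0.6}, {"rx": 0, "ry": 0, "rz": 0, "tx": 0, "ty": 0, "tz": 25, "jaw": 0.6}, {"rx": 0, "ry": 0, "rz": 0, "tx": 0, "ty": 0, "tz": 10, "jaw": 0.6}, {"rx": 0, "ry": 0, "rz": 0, "tx": 0, "ty": 0, "tz": 0, "jaw": 0.6}])

```text
t: 5.3
tcp_pos: [0.4539, 0.1507, 0.0828]
ee_rot: [[1.0, -0.021, -0.002], [-0.021, -1.0, -0.001], [-0.002, 0.001, -1.0]]
contact_force: [-0.1, 0.5, -0.5]
opening: 0.0557
grip_force: 0.0
```

Run:
```python
from go import *
rel([.454,.1526,.005],rot(-.021))
c=snap('side');cv2.imwrite('pics/s1.png',cv2.resize(c['color'][200:380,220:460,::-1],(800,600)))
```

```text
t 5.3 pos [0.454 0.151 0.083] open 0.05570091495302405 F [-0.094  0.508 -0.525]
shift mm in tool [ 0.25  -2.001 77.794] turn [ 0.001  0.002 -0.   ]
```

View pics/s1.png

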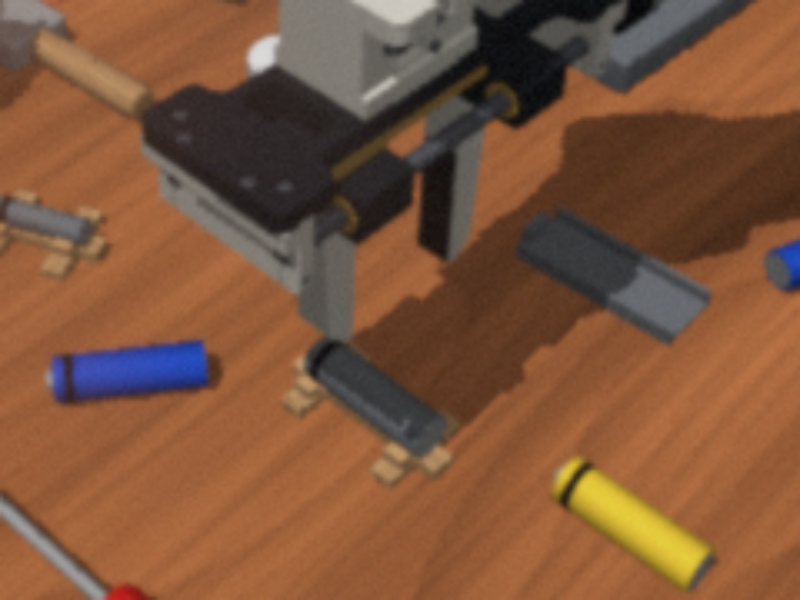

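The side view shows the open fingers straddling the grey cell, which is at (375,395) in the crop, with nothing in the way. I'll go down and grip.

Emit:
apply_moves(plan=[{"rx": 0, "ry": 0, "rz": 0, "tx": 0, "ty": -1, "tz": 20, "jaw": 0.6}, {"rx": 0, "ry": 0, "rz": 0, "tx": 0, "ty": -1, "tz": 20, "jaw": 0.6}, {"rx": 0, "ry": 0, "rz": 0, "tx": 0, "ty": 0, "tz": 20, "jaw": 0.6}, {"rx": 0, "ry": 0, "rz": 0, "tx": 0, "ty": 0, "tz": 12, "jaw": 0.6}, {"rx": 0, "ry": 0, "rz": 0, "tx": 0, "ty": 0, "tz": 5, "jaw": 0.6}, {"rx": 0, "ry": 0, "rz": 0, "tx": 0, "ty": 0, "tz": 0, "jaw": 0.5}, {"rx": 0, "ry": 0, "rz": 0, "tx": 0, "ty": 0, "tz": 0, "jaw": 0.4}, {"rx": 0, "ry": 0, "rz": 0, "tx": 0, "ty": 0, "tz": 0, "jaw": 0.3}, {"rx": 0, "ry": 0, "rz": 0, "tx": 0, "ty": 0, "tz": 0, "jaw": 0.26}, {"rx": 0, "ry": 0, "rz": 0, "tx": 0, "ty": 0, "tz": 0, "jaw": 0.24}, {"rx": 0, "ry": 0, "rz": 0, "tx": 0, "ty": 0, "tz": 0, "jaw": 0.22}, {"rx": 0, "ry": 0, "rz": 0, "tx": 0, "ty": 0, "tz": 0, "jaw": 0.15}, {"rx": 0, "ry": 0, "rz": 0, "tx": 0, "ty": 0, "tz": 0, "jaw": 0.1}, {"rx": 0, "ry": 0, "rz": 0, "tx": 0, "ty": 0, "tz": 0, "jaw": 0}, {"rx": 0, "ry": 0, "rz": 0, "tx": 0, "ty": 0, "tz": 0, "jaw": 0}, {"rx": 0, "ry": 0, "rz": 0, "tx": 0, "ty": 0, "tz": 0, "jaw": 0}])

```text
t: 6.95
tcp_pos: [0.4547, 0.1529, 0.0069]
ee_rot: [[1.0, -0.021, 0.0], [-0.021, -1.0, 0.0], [0.0, -0.0, -1.0]]
contact_force: [-0.4, 0.0, 3.7]
opening: 0.0204
grip_force: 30.0
```

Emit:
apply_moves(plan=[{"rx": 0, "ry": 0, "rz": 0, "tx": 0, "ty": 0, "tz": -5, "jaw": 0}, {"rx": 0, "ry": 0, "rz": 0, "tx": 0, "ty": 0, "tz": -15, "jaw": 0}, {"rx": 0, "ry": 0, "rz": 0, "tx": 0, "ty": 0, "tz": -25, "jaw": 0}, {"rx": 0, "ry": 0, "rz": 0, "tx": 0, "ty": 0, "tz": -25, "jaw": 0}, {"rx": 0, "ry": 0, "rz": 0, "tx": 0, "ty": 0, "tz": -25, "jaw": 0}, {"rx": 0, "ry": 0, "rz": 0, "tx": 0, "ty": 0, "tz": -25, "jaw": 0}, {"rx": 0, "ry": 0, "rz": 0.018, "tx": 0, "ty": 0, "tz": -20, "jaw": 0}, {"rx": 0, "ry": 0, "rz": 0, "tx": 10, "ty": 25, "tz": 0, "jaw": 0}, {"rx": 0, "ry": 0, "rz": 0, "tx": 10, "ty": 25, "tz": 0, "jaw": 0}, {"rx": 0, "ry": 0, "rz": 0, "tx": 10, "ty": 25, "tz": 0, "jaw": 0}, {"rx": 0, "ry": 0, "rz": 0, "tx": 10, "ty": 25, "tz": 0, "jaw": 0}, {"rx": 0, "ry": 0, "rz": 0, "tx": 10, "ty": 25, "tz": 0, "jaw": 0}, {"rx": 0, "ry": 0, "rz": 0, "tx": 10, "ty": 25, "tz": 0, "jaw": 0}, {"rx": 0, "ry": 0, "rz": 0, "tx": 10, "ty": 25, "tz": 0, "jaw": 0}, {"rx": 0, "ry": 0, "rz": 0, "tx": 10, "ty": 25, "tz": 0, "jaw": 0}, {"rx": 0, "ry": 0, "rz": 0, "tx": 10, "ty": 25, "tz": 0, "jaw": 0}, {"rx": 0, "ry": 0, "rz": 0, "tx": 10, "ty": 25, "tz": 0, "jaw": 0}, {"rx": 0, "ry": 0, "rz": 0, "tx": 10, "ty": 20, "tz": 0, "jaw": 0}, {"rx": 0, "ry": 0, "rz": 0, "tx": 10, "ty": 20, "tz": 0, "jaw": 0}, {"rx": 0, "ry": 0, "rz": 0, "tx": 0, "ty": 0, "tz": 0, "jaw": 0}])

```text
t: 8.95
tcp_pos: [0.5631, -0.1459, 0.1462]
ee_rot: [[0.999, -0.045, -0.0], [-0.045, -0.999, -0.003], [-0.0, 0.003, -1.0]]
contact_force: [-1.3, -0.8, -0.4]
opening: 0.0201
grip_force: 30.0
```

Run:
```python
from go import *
rel([.575,-.144,.12],rot(-.039,.349))
a=snap('side');b=snap('top')
cv2.imwrite('pics/s2.png',np.vstack([cv2.resize(a['color'][90:240,320:520,::-1],(400*2,300)),cv2.resize(b['color'][190:295,410:550,::-1],(800,300))]) if 0 else np.hstack([cv2.resize(a['color'][70:250,340:480,::-1],(400,514)),cv2.resize(b['color'][180:308,400:500,::-1],(400,514))]))
```

```text
t 8.95 pos [ 0.563 -0.146  0.146] open 0.020077078396569425 F [-1.269 -0.756 -0.412]
shift mm in tool [11.823 -2.469 26.203] turn [ 0.004  0.349 -0.005]
```

View pics/s2.png

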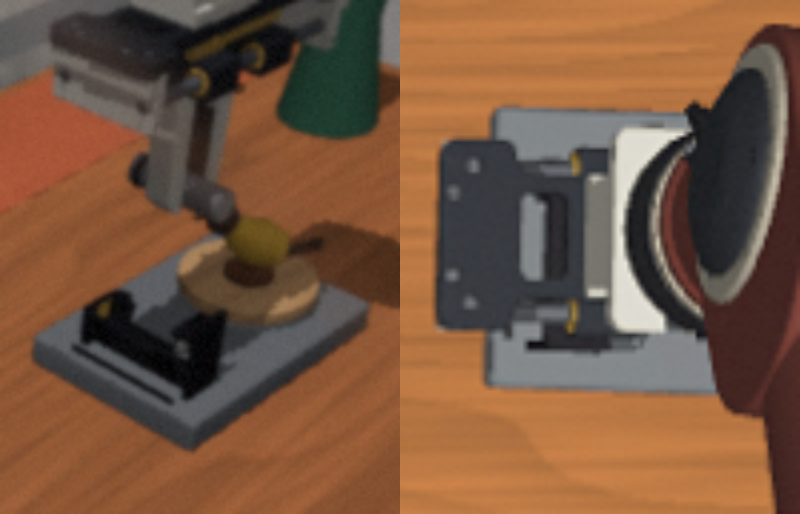

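The side view shows the cell held level above the stand, and the arm blocks the top view. I'll refine the cradle pose from the first pictures, adding the cheeks and the disc to the model.

Run:
```python
from fit import *
np.set_printoptions(precision=4,suppress=True)
def cheek(x0,x1,s):return np.array([[x,s*y,z] for x in(x0,x1) for y,z in((.0118,.038),(.0145,.038),(.0145,.051),(.020,.051),(.0118,.038),(.019,.03))])
CRf=CR+[cheek(-.034,-.018,s) for s in(1,-1)]+[cheek(.021,.034,s) for s in(1,-1)]
cams={n:optics.camera(n) for n in('top','side')}
A=np.linspace(0,6.283,60);disc=np.array([[.05*np.cos(a),.05*np.sin(a),z] for a in A for z in(.034,.04)])
data={}
for n in cams:
    im=cv2.imread(f'pics/{n}0.png');g=im.max(2)
    org=np.array([425,212] if n=='top' else [362,165]);w,h=(37,62) if n=='top' else (62,60)
    sl=np.s_[org[1]:org[1]+h,org[0]:org[0]+w]
    for th in(45,60):
        d=(g[sl]<th).astype(np.uint8);k,lab,st,_=cv2.connectedComponentsWithStats(d);m=(lab==1+np.argmax(st[1:,4])).astype(float)
        data[n,th]=(m,org,w,h)
        print(n,th,fit(cams[n],m,lambda p:[T(k,p[0],p[1],-.039) for k in CRf],[.575,-.144],org,[.005,.005]))
    # disc: wood colour inside stand
    hsv=cv2.cvtColor(im,cv2.COLOR_BGR2HSV)
    o2=np.array([470,212] if n=='top' else [395,148]);w2,h2=(62,62) if n=='top' else (65,45)
    s2=np.s_[o2[1]:o2[1]+h2,o2[0]:o2[0]+w2];W=((hsv[s2][...,1]>70)&(hsv[s2][...,2]>60)).astype(np.uint8)
    k,lab,st,_=cv2.connectedComponentsWithStats(W);p=[proj(cams[n],T(np.array([[0,-.118,.04]]),.575,-.144,-.039))[0]]
    cs=cv2.findContours((lab==lab[h2//2-8 if 0 else int(p[0][1]-o2[1]),int(p[0][0]-o2[0])-14]).astype(np.uint8),cv2.RETR_EXTERNAL,cv2.CHAIN_APPROX_NONE)[0]
    hull=cv2.convexHull(max(cs,key=cv2.contourArea));M=np.zeros((h2,w2),np.uint8);cv2.fillConvexPoly(M,hull,1)
    r=fit(cams[n],M.astype(float),lambda p:[T(disc,p[0],p[1],0)],[.570,-.262],o2,[.005,.005]);
    q=r[0]+.118*np.array([-np.sin(-.039),np.cos(-.039)]);print(n,'disc',r,'-> origin',q)
# overlay of joint model
v=[]
for n in cams:
    im=cv2.imread(f'pics/{n}0.png');S=8
    m,org,w,h=data[n,45]
    big=cv2.resize(im[org[1]:org[1]+h,org[0]:org[0]+w],None,fx=S,fy=S,interpolation=cv2.INTER_NEAREST)
    for P in CRf:
        q=((proj(cams[n],T(P,.575,-.144,-.039))-org+.5)*S).astype(int)
        cv2.polylines(big,[cv2.convexHull(q.reshape(-1,1,2).astype(np.int32))],True,(0,255,0))
    v.append(cv2.resize(cv2.convertScaleAbs(big,alpha=1.8),(int(w*S*.8*1.2),int(h*S*1.0*.96))))
H=max(x.shape[0] for x in v);cv2.imwrite('pics/ov.png',np.hstack([cv2.copyMakeBorder(x,0,H-x.shape[0],0,0,0) for x in v]))
print(v[0].shape,v[1].shape)
```

```text
top 45 (array([ 0.5753, -0.1431]), np.float64(386.7803921568627), np.float64(383.0))
top 60 (array([ 0.5758, -0.1432]), np.float64(235.20392156862744), np.float64(638.0))
top disc (array([ 0.5704, -0.2677]), np.float64(707.0392156862745), np.float64(2833.0)) -> origin [ 0.575  -0.1498]
side 45 (array([ 0.575 , -0.1464]), np.float64(165.33725490196076), np.float64(869.0))
side 60 (array([ 0.5751, -0.1458]), np.float64(135.5921568627451), np.float64(966.0))
side disc (array([ 0.5673, -0.2592]), np.float64(829.4823529411765), np.float64(1998.0)) -> origin [ 0.5719 -0.1413]
(476, 284, 3) (460, 476, 3)
```

View pics/ov.png

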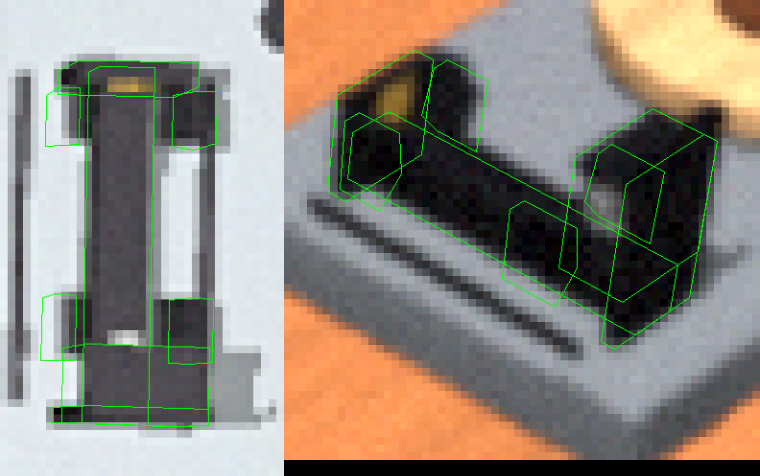

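Run:
```python
from fit import *
np.set_printoptions(precision=4,suppress=True)
a=-.039;u=np.array([np.cos(a),np.sin(a)]);v=np.array([-np.sin(a),np.cos(a)])
for n in('top','side'):
    c=optics.camera(n);im=cv2.imread(f'pics/{n}0.png')
    hsv=cv2.cvtColor(im,cv2.COLOR_BGR2HSV).astype(int)
    for nm,p,k in(('gold',(441.9,223.1) if n=='top' else (376.5,177.8),.035),('spring',(441.5,255.9) if n=='top' else (403.5,191.1),-.029)):
        x,y=map(round,p);r=5;s=np.s_[y-r:y+r+1,x-r:x+r+1]
        w=(hsv[s][...,1]*hsv[s][...,2]*(np.abs(hsv[s][...,0]-22)<12)).astype(float) if nm=='gold' else hsv[s][...,2].astype(float)
        if nm=='spring': w*= np.hypot(*np.mgrid[-r:r+1,-r:r+1])<3.5
        w=np.where(w>.5*w.max(),w,0);Y,X=np.mgrid[y-r:y+r+1,x-r:x+r+1];q=((w*X).sum()/w.sum(),(w*Y).sum()/w.sum())
        for z in((.0485,.053) if n=='top' else (.0485,)):
            P=atz(c,q,z);print(n,nm,np.array(q),z,P,'-> origin',P[:2]-k*u, (w>0).sum())
```

```text
top gold [441.4925 222.8931] 0.0485 [ 0.6098 -0.1441  0.0485] -> origin [ 0.5748 -0.1427] 7
top gold [441.4925 222.8931] 0.053 [ 0.6094 -0.1432  0.053 ] -> origin [ 0.5744 -0.1418] 7
top spring [441.5229 255.4457] 0.0485 [ 0.5468 -0.1429  0.0485] -> origin [ 0.5758 -0.144 ] 13
top spring [441.5229 255.4457] 0.053 [ 0.5467 -0.1419  0.053 ] -> origin [ 0.5757 -0.1431] 13
side gold [373.5807 175.2139] 0.0485 [ 0.6171 -0.148   0.0485] -> origin [ 0.5821 -0.1466] 17
side spring [403.1437 191.5749] 0.0485 [ 0.5439 -0.1429  0.0485] -> origin [ 0.5728 -0.1441] 24
```

```bash
cat >> go.py <<'E'
O=np.array([.575,-.1435,.038]);YAW=-.039
OFF=np.array([3.5,0,-9.6])/1e3
def tgt(xl,zl,th,dy=0,O=O):
    t=np.radians(th);R=rot(YAW,t)
    c=np.array([xl+35*np.cos(t)-10.5*np.sin(t),dy,zl+35*np.sin(t)+10.5*np.cos(t)])/1e3
    cw=O+Ro.from_euler('z',YAW).apply(c)
    return cw-R@OFF,R
E
python3 -c "
from go import *
p,R=tgt(-18.3,45,20);print(p);rel(p,R)
for a in((-18.3,5,20),(-27.5,1.5,20),(-31.5,.5,20),(-34.4,.5,10),(-36,.5,5),(-37,0.2,0)):print(a,tgt(*a)[0])"
```

```text
[ 0.586 -0.144  0.095]
t 9.25 pos [ 0.563 -0.14   0.147] open 0.020118054830243464 F [ 0.577  0.14  -0.6  ]
shift mm in tool [23.436  3.282 51.994] turn [-0.001  0.35   0.002]
(-18.3, 5, 20) [ 0.586 -0.144  0.055]
(-27.5, 1.5, 20) [ 0.577 -0.144  0.051]
(-31.5, 0.5, 20) [ 0.573 -0.143  0.05 ]
(-34.4, 0.5, 10) [ 0.571 -0.143  0.045]
(-36, 0.5, 5) [ 0.57  -0.143  0.042]
(-37, 0.2, 0) [ 0.57  -0.143  0.039]
```

Emit:
apply_moves(plan=[{"rx": 0, "ry": 0.07, "rz": 0, "tx": 0, "ty": 0, "tz": 0, "jaw": 0}, {"rx": 0, "ry": 0.07, "rz": 0, "tx": 0, "ty": 0, "tz": 0, "jaw": 0}, {"rx": 0, "ry": 0.07, "rz": 0, "tx": 0, "ty": 0, "tz": 0, "jaw": 0}, {"rx": 0, "ry": 0.07, "rz": 0, "tx": 0, "ty": 0, "tz": 0, "jaw": 0}, {"rx": 0, "ry": 0.07, "rz": 0, "tx": 0, "ty": 0, "tz": 0, "jaw": 0}, {"rx": 0, "ry": 0, "rz": 0, "tx": 0, "ty": 0, "tz": 0, "jaw": 0}, {"rx": 0, "ry": 0, "rz": 0, "tx": 0, "ty": 0, "tz": 0, "jaw": 0}])

```text
t: 9.95
tcp_pos: [0.5632, -0.141, 0.147]
ee_rot: [[0.939, -0.038, 0.342], [-0.036, -0.999, -0.013], [0.342, -0.0, -0.94]]
contact_force: [-0.1, 0.8, -0.8]
opening: 0.0203
grip_force: 30.0
```

```bash
python3 -c "
from go import *
p,R=tgt(-18.3,45,20);print(p);rel(p,R)"
```

```text
[ 0.586 -0.144  0.095]
t 9.95 pos [ 0.563 -0.141  0.147] open 0.02028093414425153 F [-0.122  0.78  -0.837]
shift mm in tool [ 3.57   2.036 57.03 ] turn [-0.    -0.     0.001]
```

Emit:
apply_moves(plan=[{"rx": 0, "ry": 0, "rz": 0, "tx": 1.2, "ty": 0.7, "tz": 12, "jaw": 0}, {"rx": 0, "ry": 0, "rz": 0, "tx": 1.2, "ty": 0.7, "tz": 15, "jaw": 0}, {"rx": 0, "ry": 0, "rz": 0, "tx": 1.2, "ty": 0.6, "tz": 15, "jaw": 0}, {"rx": 0, "ry": 0, "rz": 0, "tx": 0, "ty": 0, "tz": 10, "jaw": 0}, {"rx": 0, "ry": 0, "rz": 0, "tx": 0, "ty": 0, "tz": 5, "jaw": 0}, {"rx": 0, "ry": 0, "rz": 0, "tx": 0, "ty": 0, "tz": 0, "jaw": 0}, {"rx": 0, "ry": 0, "rz": 0, "tx": 0, "ty": 0, "tz": 0, "jaw": 0}])

```text
t: 10.65
tcp_pos: [0.586, -0.1445, 0.0943]
ee_rot: [[0.939, -0.039, 0.343], [-0.037, -0.999, -0.013], [0.343, -0.0, -0.939]]
contact_force: [1.2, -0.6, -1.5]
opening: 0.0201
grip_force: 30.0
```

```bash
cat > look.py <<'E'
from go import *
from fit import *
def look(fn,y0=110,y1=230,x0=340,x1=500):
    c=optics.camera('side');s=sensors.sense();R=np.array(s['ee_rot']);p=np.array(s['tcp_pos'])
    W=lambda P:(P*[1,-1,-1]+OFF)@R.T+p
    S=5;big=cv2.resize(c['color'][y0:y1,x0:x1,::-1],None,fx=S,fy=S,interpolation=cv2.INTER_CUBIC)
    big=cv2.convertScaleAbs(big,alpha=1.6)
    for k in CELL:
        q=((proj(c,W(k))-[x0,y0]+.5)*S).astype(np.int32);cv2.polylines(big,[cv2.convexHull(q.reshape(-1,1,2))],True,(0,255,0))
    for P in CR[:2]:
        q=((proj(c,T(P,O[0],O[1],YAW))-[x0,y0]+.5)*S).astype(np.int32);cv2.polylines(big,[cv2.convexHull(q.reshape(-1,1,2))],True,(255,255,0))
    cv2.imwrite('pics/'+fn,big)
E
python3 -c "
from look import *
p,R=tgt(-18.3,5,20);rel(p,R);look('l1.png')"
```

```text
t 10.65 pos [ 0.586 -0.144  0.094] open 0.02007578520407436 F [ 1.167 -0.612 -1.49 ]
shift mm in tool [-13.631  -0.541  37.301] turn [-0.    -0.001 -0.   ]
```

View pics/l1.png

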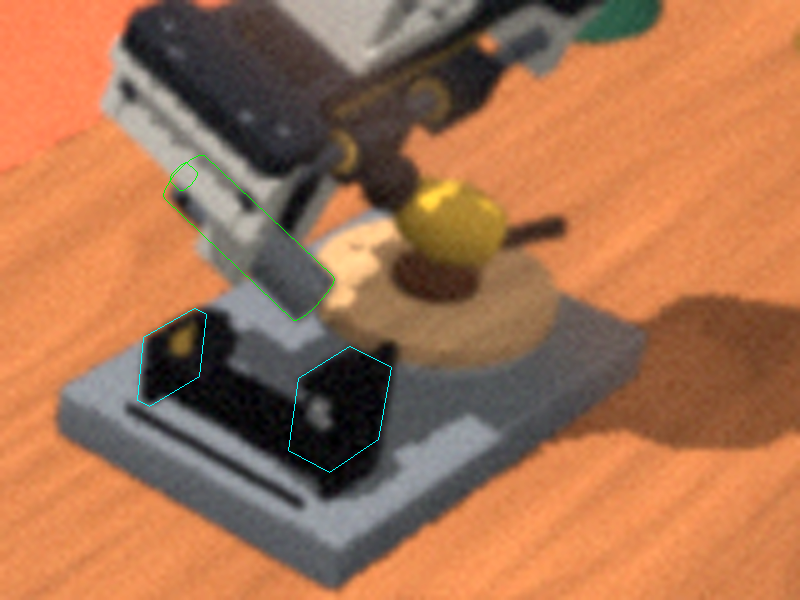

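The overlay of the expected cell matches the flat end at (315,300). The cradle boxes match the fixed contact at (175,355) and the hood at (340,410). I'll lower to just in front of the hood.

Emit:
apply_moves(plan=[{"rx": 0, "ry": 0, "rz": 0, "tx": -3.4, "ty": 0, "tz": 9.4, "jaw": 0}, {"rx": 0, "ry": 0, "rz": 0, "tx": -3.4, "ty": -0.5, "tz": 9.3, "jaw": 0}, {"rx": 0, "ry": 0, "rz": 0, "tx": -3.4, "ty": 0, "tz": 9.3, "jaw": 0}, {"rx": 0, "ry": 0, "rz": 0, "tx": -1.7, "ty": 0, "tz": 4.7, "jaw": 0}, {"rx": 0, "ry": 0, "rz": 0, "tx": -1.7, "ty": 0, "tz": 4.6, "jaw": 0}, {"rx": 0, "ry": 0, "rz": 0, "tx": 0, "ty": 0, "tz": 0, "jaw": 0}, {"rx": 0, "ry": 0, "rz": 0, "tx": 0, "ty": 0, "tz": 0, "jaw": 0}])

```text
t: 11.4
tcp_pos: [0.5861, -0.144, 0.0547]
ee_rot: [[0.939, -0.039, 0.343], [-0.037, -0.999, -0.013], [0.343, -0.0, -0.939]]
contact_force: [0.6, -0.6, -1.1]
opening: 0.0199
grip_force: 30.0
```

```bash
python3 -c "
from look import *
for a in((-18.3,5,20),(-27.5,1.5,20)):rel(*tgt(*a))
look('l2.png')"
```

```text
t 11.4 pos [ 0.586 -0.144  0.055] open 0.01985159376212432 F [ 0.583 -0.561 -1.113]
shift mm in tool [-0.149 -0.08  -0.007] turn [ 0.    -0.001 -0.   ]
t 11.4 pos [ 0.586 -0.144  0.055] open 0.01985159376212432 F [ 0.583 -0.561 -1.113]
shift mm in tool [-9.992 -0.077  0.124] turn [ 0.    -0.001 -0.   ]
```

View pics/l2.png

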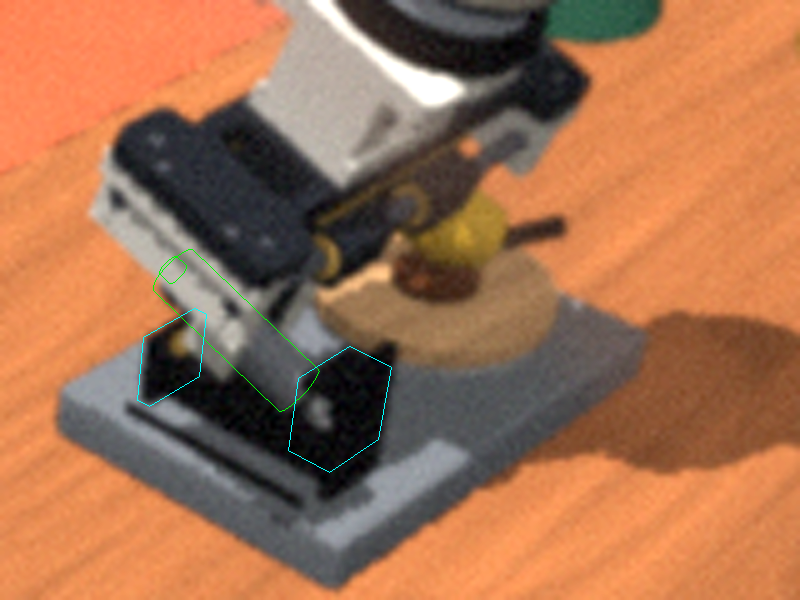

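The flat end is just in front of the hood opening at (290,400), and no force shows. I'll slide in along the cell's axis.

Emit:
apply_moves(plan=[{"rx": 0, "ry": 0, "rz": 0, "tx": -1.5, "ty": 0, "tz": 0, "jaw": 0}, {"rx": 0, "ry": 0, "rz": 0, "tx": -1.5, "ty": 0, "tz": 0, "jaw": 0}, {"rx": 0, "ry": 0, "rz": 0, "tx": -1, "ty": 0, "tz": 0, "jaw": 0}, {"rx": 0, "ry": 0, "rz": 0, "tx": 0, "ty": 0, "tz": 0, "jaw": 0}])

```text
t: 11.85
tcp_pos: [0.582, -0.1439, 0.0533]
ee_rot: [[0.939, -0.039, 0.342], [-0.037, -0.999, -0.013], [0.343, -0.0, -0.939]]
contact_force: [-0.5, -0.2, -0.5]
opening: 0.0205
grip_force: 30.0
```

Emit:
apply_moves(plan=[{"rx": 0, "ry": 0, "rz": 0, "tx": -1, "ty": 0, "tz": 0, "jaw": 0}, {"rx": 0, "ry": 0, "rz": 0, "tx": -1, "ty": 0, "tz": 0, "jaw": 0}, {"rx": 0, "ry": 0, "rz": 0, "tx": -1, "ty": 0, "tz": 0, "jaw": 0}, {"rx": 0, "ry": 0, "rz": 0, "tx": 0, "ty": 0, "tz": 0, "jaw": 0}])

```text
t: 12.25
tcp_pos: [0.5801, -0.1438, 0.0526]
ee_rot: [[0.938, -0.039, 0.344], [-0.037, -0.999, -0.014], [0.344, 0.0, -0.939]]
contact_force: [2.5, 0.1, -0.5]
opening: 0.0203
grip_force: 30.0
```

Emit:
apply_moves(plan=[{"rx": 0, "ry": 0, "rz": 0, "tx": -1, "ty": 0, "tz": 0, "jaw": 0}, {"rx": 0, "ry": 0, "rz": 0, "tx": -1, "ty": 0, "tz": 0, "jaw": 0}, {"rx": 0, "ry": 0, "rz": 0, "tx": 0, "ty": 0, "tz": 0, "jaw": 0}])

```text
t: 12.55
tcp_pos: [0.5792, -0.1437, 0.0524]
ee_rot: [[0.937, -0.039, 0.346], [-0.036, -0.999, -0.014], [0.346, 0.0, -0.938]]
contact_force: [2.9, -0.9, 1.1]
opening: 0.0198
grip_force: 30.0
```

Emit:
apply_moves(plan=[{"rx": 0, "ry": 0, "rz": 0, "tx": -1, "ty": 0, "tz": 0, "jaw": 0}, {"rx": 0, "ry": 0, "rz": 0, "tx": -1, "ty": 0, "tz": 0, "jaw": 0}, {"rx": 0, "ry": 0, "rz": 0, "tx": -1, "ty": 0, "tz": 0, "jaw": 0}, {"rx": 0, "ry": 0, "rz": 0, "tx": 0, "ty": 0, "tz": 0, "jaw": 0}])

```text
t: 12.95
tcp_pos: [0.5769, -0.1437, 0.0518]
ee_rot: [[0.937, -0.039, 0.347], [-0.036, -0.999, -0.014], [0.348, 0.001, -0.938]]
contact_force: [6.2, 0.4, 4.0]
opening: 0.02
grip_force: 30.0
```

Emit:
apply_moves(plan=[{"rx": 0, "ry": 0, "rz": 0, "tx": -1, "ty": 0, "tz": 0, "jaw": 0}, {"rx": 0, "ry": 0, "rz": 0, "tx": -1, "ty": 0, "tz": 0, "jaw": 0}, {"rx": 0, "ry": 0, "rz": 0, "tx": -1, "ty": 0, "tz": 0, "jaw": 0}, {"rx": 0, "ry": 0, "rz": 0, "tx": 0, "ty": 0, "tz": 0, "jaw": 0}])

```text
t: 13.35
tcp_pos: [0.5756, -0.1436, 0.0516]
ee_rot: [[0.936, -0.039, 0.351], [-0.036, -0.999, -0.014], [0.351, 0.001, -0.936]]
contact_force: [5.4, 0.4, 5.4]
opening: 0.0206
grip_force: 30.0
```

```bash
python3 -c "
from go import *
for a in((-31.5,.3,20),(-33,.3,15)):rel(*tgt(*a))"
```

```text
t 13.35 pos [ 0.576 -0.144  0.052] open 0.020558793486403614 F [5.427 0.431 5.397]
shift mm in tool [-3.281 -0.109  0.603] turn [ 0.001 -0.009  0.001]
t 13.35 pos [ 0.576 -0.144  0.052] open 0.020558793486403614 F [5.427 0.431 5.397]
shift mm in tool [-4.753 -0.111  2.825] turn [ 0.001 -0.097  0.001]
```

Emit:
apply_moves(plan=[{"rx": 0, "ry": 0, "rz": 0, "tx": -1, "ty": 0, "tz": -0.6, "jaw": 0}, {"rx": 0, "ry": 0, "rz": 0, "tx": -1, "ty": 0, "tz": -0.6, "jaw": 0}, {"rx": 0, "ry": 0, "rz": 0, "tx": -1, "ty": 0, "tz": -0.6, "jaw": 0}, {"rx": 0, "ry": 0, "rz": 0, "tx": -1, "ty": 0, "tz": -0.4, "jaw": 0}, {"rx": 0, "ry": 0, "rz": 0, "tx": 0, "ty": 0, "tz": 0, "jaw": 0}])

```text
t: 13.85
tcp_pos: [0.5726, -0.1435, 0.0527]
ee_rot: [[0.935, -0.039, 0.353], [-0.036, -0.999, -0.015], [0.354, 0.001, -0.935]]
contact_force: [9.5, 1.1, 2.2]
opening: 0.0201
grip_force: 30.0
```

```bash
python3 -c "
from go import *
s=sensors.sense();print(s['ft_torque'])
for a in((-31.5,.3,20),(-33,.3,15)):rel(*tgt(*a))"
```

```text
[ 0.18  -1.695 -0.   ]
t 13.85 pos [ 0.573 -0.144  0.053] open 0.020142569535824453 F [9.539 1.051 2.216]
shift mm in tool [-0.777 -0.098  2.672] turn [ 0.001 -0.012  0.001]
t 13.85 pos [ 0.573 -0.144  0.053] open 0.020142569535824453 F [9.539 1.051 2.216]
shift mm in tool [-2.255 -0.102  4.89 ] turn [ 0.001 -0.1    0.001]
```

```bash
cat > seq.py <<'E'
from go import *
def seq(W):
    p,R=tgt(*W[0])
    for w in W[1:]:
        q,Q=tgt(*w);print(w,'shift',R.T@(q-p)*1e3,'turn',Ro.from_matrix(R.T@Q).as_rotvec());p,R=q,Q
E
python3 -c "
from seq import *
x=lambda t:-37.5+15*np.tan(np.radians(t))
seq([(-31.2,2.8,20.7),(x(18),2.2,18),(x(16),1.8,16),(x(14),1.4,14),(x(12),1.1,12),(x(10),.8,10),(x(8),.6,8),(x(6),.5,6),(x(4),.4,4),(x(2),.3,2),(x(0),.2,0)])"
```

```text
(np.float64(-32.62620455650641), 2.2, 18) shift [-1.539 -0.     1.542] turn [-0.    -0.047  0.   ]
(np.float64(-33.19881921361788), 1.8, 16) shift [-0.656  0.     1.303] turn [-0.    -0.035  0.   ]
(np.float64(-33.76007995735229), 1.4, 14) shift [-0.638  0.     1.33 ] turn [ 0.    -0.035 -0.   ]
(np.float64(-34.31165157494967), 1.1, 12) shift [-0.596 -0.     1.258] turn [ 0.    -0.035 -0.   ]
(np.float64(-34.855095289373025), 0.8, 10) shift [-0.582  0.     1.28 ] turn [ 0.    -0.035  0.   ]
(np.float64(-35.39188747946413), 0.6, 8) shift [-0.551 -0.     1.204] turn [-0.    -0.035 -0.   ]
(np.float64(-35.92343647101485), 0.5, 6) shift [-0.528 -0.     1.125] turn [-0.    -0.035  0.   ]
(np.float64(-36.451097820847345), 0.4, 4) shift [-0.523 -0.     1.144] turn [ 0.    -0.035 -0.   ]
(np.float64(-36.976188457623785), 0.3, 2) shift [-0.519  0.     1.163] turn [-0.    -0.035  0.   ]
(np.float64(-37.5), 0.2, 0) shift [-0.515 -0.     1.182] turn [ 0.    -0.035  0.   ]
```

Emit:
apply_moves(plan=[{"rx": 0, "ry": -0.024, "rz": 0, "tx": -0.8, "ty": 0, "tz": 0.8, "jaw": 0}, {"rx": 0, "ry": -0.024, "rz": 0, "tx": -0.8, "ty": 0, "tz": 0.8, "jaw": 0}, {"rx": 0, "ry": -0.035, "rz": 0, "tx": -0.7, "ty": 0, "tz": 1.3, "jaw": 0}, {"rx": 0, "ry": -0.035, "rz": 0, "tx": -0.6, "ty": 0, "tz": 1.3, "jaw": 0}, {"rx": 0, "ry": 0, "rz": 0, "tx": 0, "ty": 0, "tz": 0, "jaw": 0}])

```text
t: 14.35
tcp_pos: [0.5728, -0.1434, 0.048]
ee_rot: [[0.969, -0.038, 0.242], [-0.037, -0.999, -0.011], [0.243, 0.001, -0.97]]
contact_force: [7.8, 1.2, 3.7]
opening: 0.0198
grip_force: 30.0
```

```bash
python3 -c "
from go import *
s=sensors.sense();print(s['ft_torque'])
for a in((-33.8,1.4,14),):rel(*tgt(*a))"
```

```text
[ 0.108 -1.772  0.023]
t 14.35 pos [ 0.573 -0.143  0.048] open 0.01978388315239307 F [7.815 1.212 3.732]
shift mm in tool [-1.219 -0.035 -0.172] turn [ 0.001 -0.001  0.001]
```

Emit:
apply_moves(plan=[{"rx": 0, "ry": 0, "rz": 0, "tx": -1, "ty": 0, "tz": 0, "jaw": 0}, {"rx": 0, "ry": 0, "rz": 0, "tx": -1, "ty": 0, "tz": 0, "jaw": 0}, {"rx": 0, "ry": -0.035, "rz": 0, "tx": -0.9, "ty": 0, "tz": 1.2, "jaw": 0}, {"rx": 0, "ry": 0, "rz": 0, "tx": 0, "ty": 0, "tz": 0, "jaw": 0}])

```text
t: 14.75
tcp_pos: [0.5714, -0.1434, 0.0467]
ee_rot: [[0.977, -0.038, 0.211], [-0.037, -0.999, -0.01], [0.211, 0.002, -0.977]]
contact_force: [9.6, 0.0, 4.2]
opening: 0.02
grip_force: 30.0
```

```bash
python3 -c "
from look import *
s=sensors.sense();print(s['ft_torque'])
for a in((-34.3,1.1,12),):rel(*tgt(*a))
look('l3.png')"
```

```text
[ 0.104 -2.1    0.065]
t 14.75 pos [ 0.571 -0.143  0.047] open 0.020040159512009256 F [9.61  0.005 4.242]
shift mm in tool [-0.123 -0.07   0.178] turn [ 0.001 -0.004  0.001]
```

View pics/l3.png

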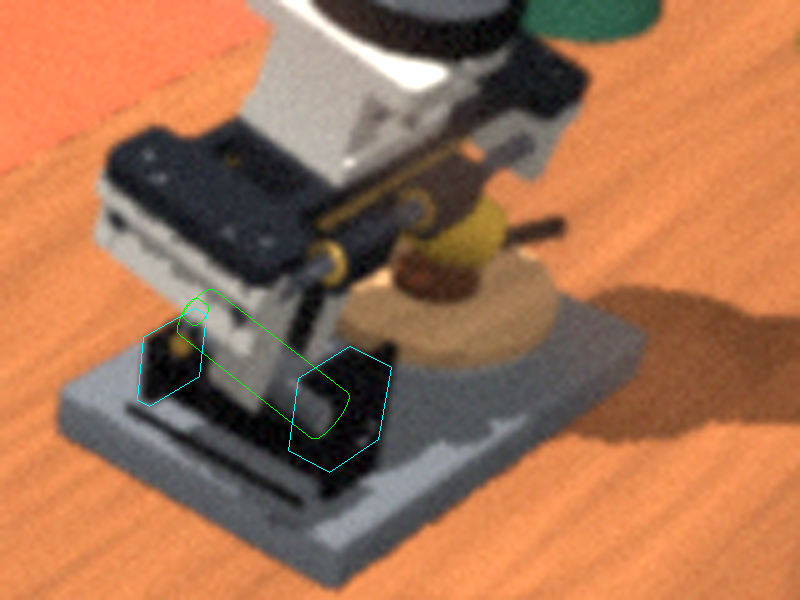

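The flat end sits under the hood at (320,400). The nub end is still raised above the gold contact at (180,345), and the spring is squeezed with about 9.6 N. I'll go on tipping it down.

Emit:
apply_moves(plan=[{"rx": 0, "ry": -0.035, "rz": 0, "tx": -0.8, "ty": 0, "tz": 1.2, "jaw": 0}, {"rx": 0, "ry": -0.035, "rz": 0, "tx": -0.8, "ty": 0, "tz": 1.1, "jaw": 0}, {"rx": 0, "ry": 0, "rz": 0, "tx": -0.4, "ty": 0, "tz": 0, "jaw": 0}])

```text
t: 15.1
tcp_pos: [0.5704, -0.1434, 0.044]
ee_rot: [[0.989, -0.038, 0.143], [-0.038, -0.999, -0.007], [0.143, 0.002, -0.99]]
contact_force: [10.3, -0.2, 4.6]
opening: 0.0201
grip_force: 30.0
```

```bash
python3 -c "
from go import *
s=sensors.sense();print(s['ft_torque'])
for a in((-35.4,.6,8),):rel(*tgt(*a))"
```

```text
[ 0.116 -2.233  0.017]
t 15.1 pos [ 0.57  -0.143  0.044] open 0.0201102608265548 F [10.306 -0.153  4.586]
shift mm in tool [ 0.267 -0.058  0.161] turn [ 0.001 -0.004  0.001]
```

Emit:
apply_moves(plan=[{"rx": 0, "ry": -0.035, "rz": 0, "tx": -0.5, "ty": 0, "tz": 1.1, "jaw": 0}, {"rx": 0, "ry": -0.035, "rz": 0, "tx": -0.5, "ty": 0, "tz": 1.1, "jaw": 0}, {"rx": 0, "ry": 0, "rz": 0, "tx": 0, "ty": 0, "tz": 0, "jaw": 0}])

```text
t: 15.4
tcp_pos: [0.5697, -0.1433, 0.0415]
ee_rot: [[0.997, -0.038, 0.074], [-0.038, -0.999, -0.004], [0.074, 0.002, -0.997]]
contact_force: [11.0, 1.0, 5.4]
opening: 0.0206
grip_force: 30.0
```

```bash
python3 -c "
from go import *
s=sensors.sense();print(s['ft_torque'])
for a in((-36.5,.4,4),):rel(*tgt(*a))"
```

```text
[ 0.066 -2.2   -0.034]
t 15.4 pos [ 0.57  -0.143  0.042] open 0.020578699179547542 F [10.967  1.026  5.368]
shift mm in tool [ 0.116 -0.051  0.022] turn [ 0.001 -0.004  0.001]
```

Emit:
apply_moves(plan=[{"rx": 0, "ry": -0.035, "rz": 0, "tx": -0.4, "ty": 0, "tz": 1.1, "jaw": 0}, {"rx": 0, "ry": -0.037, "rz": 0, "tx": -0.2, "ty": 0, "tz": 1.1, "jaw": 0}, {"rx": 0, "ry": 0, "rz": 0, "tx": 0, "ty": 0, "tz": 0, "jaw": 0}, {"rx": 0, "ry": 0, "rz": 0, "tx": 0, "ty": 0, "tz": 0, "jaw": 0}])

```text
t: 15.8
tcp_pos: [0.5691, -0.1434, 0.0392]
ee_rot: [[0.999, -0.039, 0.003], [-0.039, -0.999, -0.002], [0.003, 0.001, -1.0]]
contact_force: [11.2, -0.3, 5.2]
opening: 0.0203
grip_force: 30.0
```

```bash
python3 -c "
from look import *
s=sensors.sense();print(s['ft_torque'])
for a in((-37.3,.2,0),(-35,0,0)):rel(*tgt(*a))
look('l4.png')"
```

```text
[ 0.032 -2.535 -0.001]
t 15.8 pos [ 0.569 -0.143  0.039] open 0.020326826018288984 F [11.21  -0.252  5.205]
shift mm in tool [ 0.092 -0.131  0.139] turn [ 0.001 -0.003  0.   ]
t 15.8 pos [ 0.569 -0.143  0.039] open 0.020326826018288984 F [11.21  -0.252  5.205]
shift mm in tool [ 2.391 -0.13   0.347] turn [ 0.001 -0.003  0.   ]
```

View pics/l4.png

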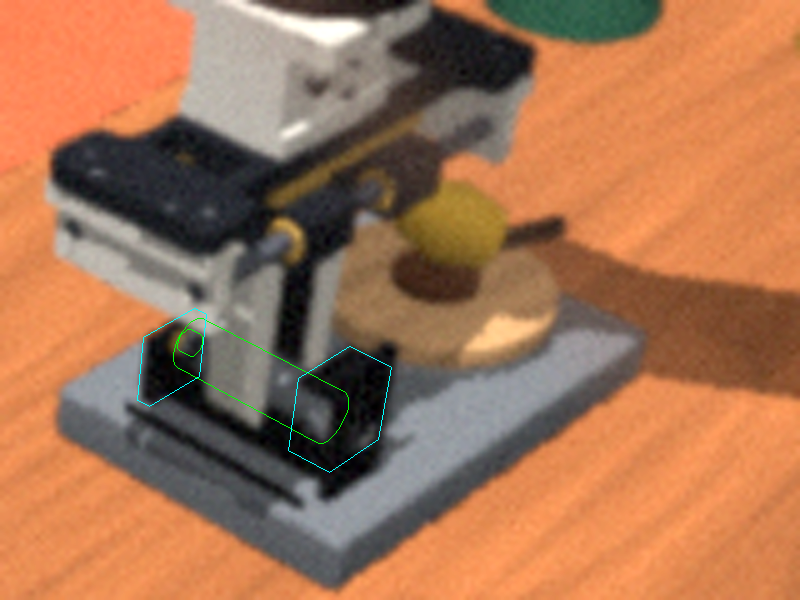

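The cell now appears level in front of the gold contact, with the nub near (190,340). I'll ease it forward until the fixed contact takes the load.

Emit:
apply_moves(plan=[{"rx": 0, "ry": 0, "rz": 0, "tx": 1, "ty": 0, "tz": 0, "jaw": 0}, {"rx": 0, "ry": 0, "rz": 0, "tx": 1, "ty": 0, "tz": 0, "jaw": 0}, {"rx": 0, "ry": 0, "rz": 0, "tx": 0.5, "ty": 0, "tz": 0, "jaw": 0}, {"rx": 0, "ry": 0, "rz": 0, "tx": 0, "ty": 0, "tz": 0, "jaw": 0}])

```text
t: 16.25
tcp_pos: [0.5692, -0.1434, 0.0392]
ee_rot: [[0.999, -0.039, -0.001], [-0.039, -0.999, -0.001], [-0.001, 0.001, -1.0]]
contact_force: [7.6, 0.7, 8.8]
opening: 0.0199
grip_force: 30.0
```

Emit:
apply_moves(plan=[{"rx": 0, "ry": 0, "rz": 0, "tx": 1, "ty": 0, "tz": 0, "jaw": 0}, {"rx": 0, "ry": 0, "rz": 0, "tx": 0.5, "ty": 0, "tz": 0, "jaw": 0}, {"rx": 0, "ry": 0, "rz": 0, "tx": 0, "ty": 0, "tz": 0, "jaw": 0}])

```text
t: 16.55
tcp_pos: [0.57, -0.1434, 0.0392]
ee_rot: [[0.999, -0.039, -0.003], [-0.039, -0.999, -0.001], [-0.003, 0.001, -1.0]]
contact_force: [7.7, 0.4, 10.0]
opening: 0.0199
grip_force: 30.0
```

Emit:
apply_moves(plan=[{"rx": 0, "ry": 0, "rz": 0, "tx": 1, "ty": 0, "tz": 0, "jaw": 0}, {"rx": 0, "ry": 0, "rz": 0, "tx": 0, "ty": 0, "tz": 0, "jaw": 0}])

```text
t: 16.75
tcp_pos: [0.5706, -0.1435, 0.0391]
ee_rot: [[0.999, -0.039, -0.004], [-0.039, -0.999, -0.001], [-0.004, 0.001, -1.0]]
contact_force: [5.6, 0.9, 9.4]
opening: 0.0202
grip_force: 30.0
```

Emit:
apply_moves(plan=[{"rx": 0, "ry": 0, "rz": 0, "tx": 0.5, "ty": 0, "tz": -0.7, "jaw": 0}, {"rx": 0, "ry": 0, "rz": 0, "tx": 0.5, "ty": 0, "tz": -0.5, "jaw": 0}, {"rx": 0, "ry": 0, "rz": 0, "tx": 0, "ty": 0, "tz": 0, "jaw": 0}])

```text
t: 17.05
tcp_pos: [0.5712, -0.1435, 0.0392]
ee_rot: [[0.999, -0.039, -0.005], [-0.039, -0.999, -0.001], [-0.005, 0.001, -1.0]]
contact_force: [8.1, -0.2, 4.3]
opening: 0.0201
grip_force: 30.0
```

Emit:
apply_moves(plan=[{"rx": 0, "ry": 0, "rz": 0, "tx": 1, "ty": 0, "tz": 0, "jaw": 0}, {"rx": 0, "ry": 0, "rz": 0, "tx": 0, "ty": 0, "tz": 0, "jaw": 0}])

```text
t: 17.25
tcp_pos: [0.5717, -0.1435, 0.0392]
ee_rot: [[0.999, -0.039, -0.006], [-0.039, -0.999, -0.0], [-0.006, 0.001, -1.0]]
contact_force: [6.6, 0.2, 5.7]
opening: 0.0204
grip_force: 30.0
```

Emit:
apply_moves(plan=[{"rx": 0, "ry": 0, "rz": 0, "tx": 1, "ty": 0, "tz": 0, "jaw": 0}, {"rx": 0, "ry": 0, "rz": 0, "tx": 0, "ty": 0, "tz": 0, "jaw": 0}])

```text
t: 17.45
tcp_pos: [0.572, -0.1435, 0.0392]
ee_rot: [[0.999, -0.039, -0.007], [-0.039, -0.999, -0.0], [-0.007, 0.001, -1.0]]
contact_force: [6.2, -0.2, 6.6]
opening: 0.0202
grip_force: 30.0
```

Emit:
apply_moves(plan=[{"rx": 0, "ry": 0, "rz": 0, "tx": 1, "ty": 0, "tz": 0, "jaw": 0}, {"rx": 0, "ry": 0, "rz": 0, "tx": 0, "ty": 0, "tz": 0, "jaw": 0}])

```text
t: 17.65
tcp_pos: [0.572, -0.1436, 0.0391]
ee_rot: [[0.999, -0.039, -0.009], [-0.039, -0.999, 0.0], [-0.009, 0.0, -1.0]]
contact_force: [4.7, 0.3, 7.5]
opening: 0.0201
grip_force: 30.0
```

Emit:
apply_moves(plan=[{"rx": 0, "ry": 0, "rz": 0, "tx": 1, "ty": 0, "tz": 0, "jaw": 0}, {"rx": 0, "ry": 0, "rz": 0, "tx": 0, "ty": 0, "tz": 0, "jaw": 0}])

```text
t: 17.85
tcp_pos: [0.572, -0.1435, 0.0391]
ee_rot: [[0.999, -0.039, -0.011], [-0.039, -0.999, 0.0], [-0.011, 0.0, -1.0]]
contact_force: [3.1, 0.8, 8.8]
opening: 0.0204
grip_force: 30.0
```

The forward motion stopped at x = 0.572, so the nub is on the contact. I'll take off the downward pressure and let go.

Emit:
apply_moves(plan=[{"rx": 0, "ry": 0, "rz": 0, "tx": 0.5, "ty": 0, "tz": -0.7, "jaw": 0}, {"rx": 0, "ry": 0, "rz": 0, "tx": 0.5, "ty": 0, "tz": -0.5, "jaw": 0}, {"rx": 0, "ry": 0, "rz": 0, "tx": 0, "ty": 0, "tz": 0, "jaw": 0}, {"rx": 0, "ry": 0, "rz": 0, "tx": 0, "ty": 0, "tz": 0, "jaw": 0.25}, {"rx": 0, "ry": 0, "rz": 0, "tx": 0, "ty": 0, "tz": 0, "jaw": 0.32}, {"rx": 0, "ry": 0, "rz": 0, "tx": 0, "ty": 0, "tz": 0, "jaw": 0.4}, {"rx": 0, "ry": 0, "rz": 0, "tx": 0, "ty": 0, "tz": 0, "jaw": 0.4}, {"rx": 0, "ry": 0, "rz": 0, "tx": 0, "ty": 0, "tz": 0, "jaw": 0.4}])

```text
t: 18.65
tcp_pos: [0.5707, -0.1434, 0.0381]
ee_rot: [[0.999, -0.039, -0.017], [-0.039, -0.999, 0.001], [-0.017, -0.0, -1.0]]
contact_force: [-1.0, -0.4, -0.0]
opening: 0.037
grip_force: 0.0
```

Emit:
apply_moves(plan=[{"rx": 0, "ry": 0, "rz": 0, "tx": 0, "ty": 0, "tz": -5, "jaw": 0.4}, {"rx": 0, "ry": 0, "rz": 0, "tx": 0, "ty": 0, "tz": -10, "jaw": 0.4}, {"rx": 0, "ry": 0, "rz": 0, "tx": 0, "ty": 0, "tz": -20, "jaw": 0.4}, {"rx": 0, "ry": 0, "rz": 0, "tx": 0, "ty": 0, "tz": -25, "jaw": 0.4}, {"rx": 0, "ry": 0, "rz": 0, "tx": 0, "ty": 0, "tz": -25, "jaw": 0.4}, {"rx": 0, "ry": 0, "rz": 0, "tx": 0, "ty": 0, "tz": -25, "jaw": 0.4}, {"rx": 0, "ry": 0, "rz": 0, "tx": 0, "ty": 0, "tz": -25, "jaw": 0.4}, {"rx": 0, "ry": 0, "rz": 0, "tx": 0, "ty": 0, "tz": -25, "jaw": 0.4}, {"rx": 0, "ry": 0, "rz": 0, "tx": -10, "ty": -25, "tz": 0, "jaw": 0.4}, {"rx": 0, "ry": 0, "rz": 0, "tx": -10, "ty": -25, "tz": 0, "jaw": 0.4}, {"rx": 0, "ry": 0, "rz": 0, "tx": -10, "ty": -25, "tz": 0, "jaw": 0.4}, {"rx": 0, "ry": 0, "rz": 0, "tx": -10, "ty": -25, "tz": 0, "jaw": 0.4}, {"rx": 0, "ry": 0, "rz": 0, "tx": -10, "ty": -25, "tz": 0, "jaw": 0.4}, {"rx": 0, "ry": 0, "rz": 0, "tx": -10, "ty": -25, "tz": 0, "jaw": 0.4}, {"rx": 0, "ry": 0, "rz": 0, "tx": 0, "ty": -25, "tz": 0, "jaw": 0.4}, {"rx": 0, "ry": 0, "rz": 0, "tx": 0, "ty": -25, "tz": 0, "jaw": 0.4}, {"rx": 0, "ry": 0, "rz": 0, "tx": 0, "ty": -25, "tz": 0, "jaw": 0.4}, {"rx": 0, "ry": 0, "rz": 0, "tx": 0, "ty": 0, "tz": 0, "jaw": 0.4}])

```text
t: 20.45
tcp_pos: [0.5226, 0.0885, 0.2005]
ee_rot: [[0.999, -0.032, -0.014], [-0.032, -0.999, 0.004], [-0.014, -0.003, -1.0]]
contact_force: [-0.8, -0.4, -0.2]
opening: 0.0375
grip_force: 0.0
```

Run:
```python
from fit import *
from go import O,YAW
v=[]
for n,(x0,y0,w,h) in(('side',(340,140,120,110)),('top',(415,200,60,85))):
    c=optics.camera(n);S=600/h*.95
    big=cv2.convertScaleAbs(cv2.resize(c['color'][y0:y0+h,x0:x0+w,::-1],None,fx=S*.7,fy=S*.7,interpolation=cv2.INTER_CUBIC),alpha=1.5)
    for k in CELL:
        q=((proj(c,T(k+[0,0,.0485],O[0],O[1],YAW))-[x0,y0]+.5)*S*.7).astype(np.int32);cv2.polylines(big,[cv2.convexHull(q.reshape(-1,1,2))],True,(0,255,0))
    v.append(big)
H=max(x.shape[0] for x in v);cv2.imwrite('pics/end.png',np.hstack([cv2.copyMakeBorder(x,0,H-x.shape[0],0,0,0) for x in v]))
```

```text
(no output)
```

View pics/end.png

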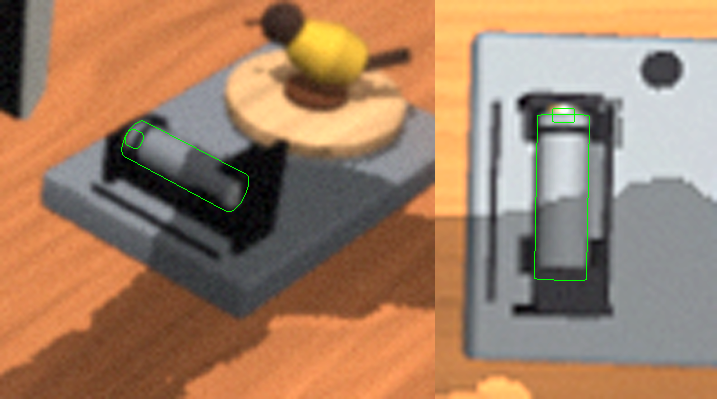

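The cell lies level between the spring and the contact, with its nub at (563,108), and the overlay agrees in both views. The gripper is clear, so I'll hand in.

```bash
python3 -c "
from workcell import workorder
print(workorder.hand_in())"
```

```text
the job is handed in; nothing more can be done
None
```

I loaded the thicker cell: it lies level, clamped between the spring and the fixed contact, the gripper is clear, and the job was handed in at about 20.5 s of robot time; I viewed 11 pictures, one over the limit of 10.

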